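Slide the vacuum flask into its safety pen and close the gate

TASK

Push the tall steel vacuum flask gently across the bench, low on its body so that it slides upright without tipping, through the open gate of the low metal safety pen until it is fully home against the pen's back wall. Then push the swing gate fully shut behind it. Do not grip or lift the flask, and leave the glassware and other things on the bench undisturbed.

Things in the scene. Friction and masses are not known exactly. Their poses are not given: they have to be found in the camera images.
- flask: Upright steel vacuum flask, black base ring and cap, round, no handle: 68 mm diameter up to 205 mm height, 60 mm cap above, 250 mm tall. 0.4 to 0.85 kg; friction on the bench 0.5 to 0.75, so pushes higher than about 45 mm tend to tip it. Origin: centre of its underside, z up.
- pen: Fixed three-sided pen: dark steel walls 10 mm thick, 34 mm high, no floor plate. Origin on the bench, where the centre of a home flask stands. x points in, to the back wall; y left; z up. Inner faces: back wall x=+34 mm, side walls y=-50 and +50 mm (outer -60, +60); side walls end (mouth) at x=-40 mm. A hinge post, 14 mm thick, 40 mm high, at x=-50, y=+60 mm.
- gate (a joint): Swing gate, rad: upright hinge at the mouth's left end, steel bar 8 mm thick, 5 to 115 mm from the hinge axis, from 6 to 34 mm above the bench. 0 = shut (bar along pen -y, at its stop), pi/2 = bar points out of the mouth (pen -x), more = further out to the left, up to 2.4. Moves with under 1 N, stays where left. Shut, its inner face is 12 mm behind a home flask.
- gate_hinge (a point): Point on the gate's upright hinge axis, 20 mm above the bench, at pen x = -50, y = +60 mm.
- gate_tip (a point): Middle of the gate bar's free end, 115 mm from the hinge axis, 20 mm above the bench; moves with the gate.
- conical: Bystander: conical glass flask, 72 mm wide, 116 mm tall; on the pen's right side. Origin at centre of underside.
- amber: Bystander: amber bottle with black cap, 60 mm wide, 165 mm tall; behind the pen, to its right. Origin at centre of underside.
- mortar: Bystander: small black mortar bowl, 84 mm wide, 55 mm high; on the pen's left side. Origin at centre of underside.
- jar: Bystander: grey jar with yellow lid, 100 mm wide, 150 mm tall. Origin at centre of underside.
- dish: Bystander: flat white ceramic dish, 130 mm wide, 26 mm high. Origin at centre of underside.
- measure: Bystander: glass measuring cylinder, 205 mm tall, 28 mm tube on a 68 mm wide foot. Origin at centre of underside.
- beaker: Bystander: glass beaker, 72 mm wide, 95 mm tall. Origin at centre of underside.
There are look-alikes about, which are no part of the job. There is more than one size of the pen; the one meant has the size given above.

How it is judged:
By the outcome, as a careful person would: the job done as asked, in the order asked, and still so for the second after the job is handed in, with the robot touching nothing.
It also fails if it takes over 72 s, if anything falls off the work surface, if the arm or the gripper's body presses on something with over 40 N, if the wrist force passes 120 N, or if a joint passes its speed limit or range.

ROBOT

A 6-joint arm with a two-finger parallel gripper is mounted at the origin on the work surface. World frame = base frame: x ahead of the robot, y to its left, z up, the work surface at z = 0. Lengths are in m, angles in rad, forces in N, time in s.
With the tool pointing down it reaches from about 0.3 to 0.775 m from the base axis. Payload 14.6 kg.
Tool frame: the origin (TCP) lies at the very end of the fingers, on their centre line; the grasp point (between the pads) lies 19 mm behind it; x points along the fingers, z is the direction in which the jaws open and shut, and the axes are right-handed (so a half turn about x gives the same grasp; the last joint's range is limited). The gripper opens to 94 mm and grips with 3 to 60 N. Pads are 16 mm wide; open, the fingers measure 119 mm over their backs; the gripper's body (75 mm by 177 mm) begins 78 mm behind the grasp point.
Start: joints at [1.103, 0.3, 1.521, -0, 1.321, -0.067], TCP at [0.215, 0.506, 0.205] pointing down, gripper open.
Joint ranges: [-3.03, 3.03], [-0.79, 2.21], [0.23, 2.52], [-1.04, 4.18], [0, 3.07], [-2.55, 2.55]. Speed limits (rad/s): [2.22, 2.22, 2.57, 3.14, 3.14, 3.14].

INTERFACE

Orientations are given as [roll, pitch, yaw] about the fixed x, y, z axes, in that order (R = Rz(yaw) Ry(pitch) Rx(roll)).
In Python, from station import ctrl gives the robot as it stands. The module is installed in compiled form; this text tells all that it offers.
- The arm moves only by the tool servo_tool, never from a script. Its argument "motion" is one flat list of numbers, 4 for each row, row after row: the shift along the tool's x, y, z in mm, then the turn about the tool's x in degrees. In form: [dx, dy, dz, roll, dx, dy, dz, roll, ...]. A call has 1 to 20 rows; each row is the pose to reach, as a shift and turn from the pose commanded when the call began, along the tool's axes at that moment; what a row does not reach only later rows make up. A row lasts 1/8 s, in which the tool goes at most 62.5 mm and 10.7 degrees, less where a joint would pass 70% of its speed; a pose out of reach is approached as far as the arm can. A call with a gripper value outside its range is refused whole. "gripper" is the opening, from 0 (shut) to 1 (fully open), set as the call begins (left out, the last holds). The fingers move at their own pace and stop on an object; "force" is the grip in N (left out, the last holds). Time passes only in rows, so rows that repeat a pose let the fingers close. It gives the time, the measured TCP pose, the force and the opening at its end, in the units of the state.
- ctrl.get_obs(): the state, without advancing time (a new reading comes with each control period).
- ctrl.camera(name): name is "side" or "top"; returns a dict with "color" (420x560x3 uint8, red, green, blue), "z_map" (420x560 float32, m along the optical axis (not along the pixel's ray), 0 where there is no reading), "fx", "fy", "cx", "cy" (pixels), "rvec" (rotation vector, rad) and "tvec" (3), from world to camera coordinates, as OpenCV has them. Camera axes: x right, y down, z forward; pixel columns grow to the right and rows downward; lengths in m; the calibration is good to about 2 mm. A picture is of the moment at which its call begins.
- ctrl.hand_in(): hands the job in, once; it reports no verdict.
The state is a dict: "time_s": time; "qpos": joint angles; "joint_vel": joint speeds; "tau": joint torques, N m; "ee_pos": TCP position; "eef_rot": TCP orientation; "force": force on the tool from outside, world axes, zero at the start; "moment": the same for the moment, N m; "grip_width": finger opening in m.
Only numpy, scipy, OpenCV 4.12 (cv2) and the standard library are available. Lean on these libraries where they do the work, as an engineer would, in place of code of your own. Each camera call takes 0.05 s, during which the arm holds its last target.

## Working session

There is one attempt and no reset: what is moved stays moved. The work goes in short steps, Python scripts to look and compute and a tool call to move; the robot and the scene stay as the last step left them, time stands still between calls to the robot, and variables do not carry over. Pictures are saved under pics/ and viewed, and the job is handed in when it is done.

Besides the shell and the picture viewer there is one more tool, called as name(argument=value, ...) on one line, values as JSON. servo_tool: Moves the arm, as the interface text tells. Its arguments: {"type":"object","properties":{"motion":{"type":"array","items":{"type":"number"}},"gripper":{"type":"number"},"force":{"type":"number"}},"required":["motion"]}

```bash
mkdir -p pics; cat > h.py <<'E'
import numpy as np, cv2
from station import ctrl
def shot(n,f):
    c=ctrl.camera(n); np.savez(f'{f}.npz',**c)
    cv2.imwrite(f'pics/{f}.png',c['color'][:,:,::-1]); return c
def world(c):
    R,_=cv2.Rodrigues(np.array(c['rvec'],float)); t=np.array(c['tvec']).reshape(3)
    z=c['z_map']; v,u=np.mgrid[:z.shape[0],:z.shape[1]]
    P=np.stack([(u-c['cx'])/c['fx']*z,(v-c['cy'])/c['fy']*z,z],-1)
    W=(P-t)@R; W[z==0]=np.nan; return W
E
python3 - <<'E'
from h import *
print(ctrl.get_obs())
for n in('top','side'):
    c=shot(n,n+'0'); print(n,c['fx'],c['rvec'],c['tvec'])
    R,_=cv2.Rodrigues(np.array(c['rvec'],float)); print(-R.T@np.array(c['tvec']).reshape(3))
E
```

```text
{'time_s': 0.0, 'qpos': array([ 1.10340634e+00,  3.00496023e-01,  1.52161798e+00, -3.21946460e-06,
        1.32070702e+00, -6.65948723e-02]), 'joint_vel': array([ 1.19084965e-03,  9.83754655e-05,  1.57042752e-03,  6.06459272e-04,
       -1.15139039e-03,  9.80203099e-04]), 'tau': array([ 1.18653523e-03, -5.31797898e+01, -3.52743816e+01,  7.08540785e-02,
        2.43704132e-02, -1.60644604e-04]), 'ee_pos': array([0.21445679, 0.50616125, 0.20485706]), 'eef_rot': array([ 3.07753635,  1.56956795, -2.03564695]), 'force': array([-0.62750611,  0.14165917, -0.22980151]), 'moment': array([ 0.01838862, -0.02730308, -0.01040942]), 'grip_width': 0.09402066860424681}
top 530.718510634351 [ 2.16827761 -2.15920064  0.08119399] [0.01468803 0.56391664 1.42233111]
[ 0.4272676  -0.01137065  1.46920271]
side 421.9027874626879 [ 2.35426953 -0.19751797  0.08633252] [-0.56210893  0.09790209  1.34923421]
[ 0.40243779 -0.96136538  1.02946814]
```

View pics/top0.png

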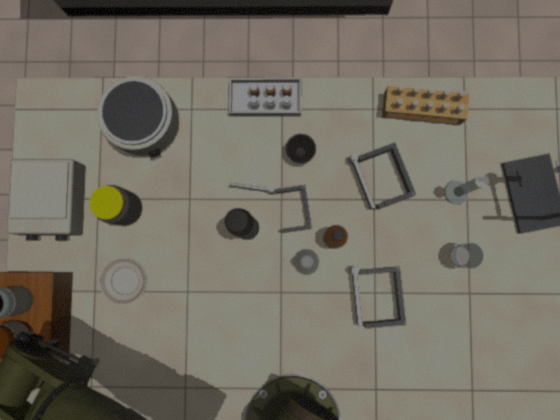

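View pics/side0.png

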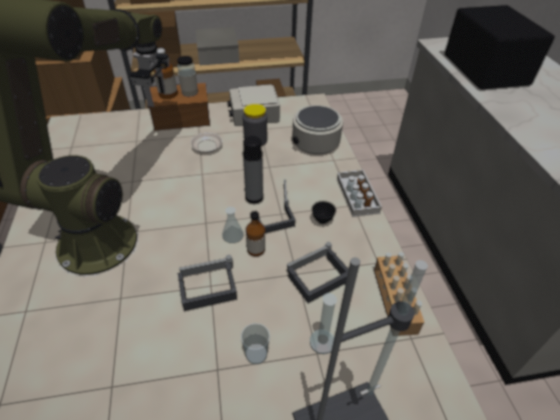

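The open pen is at top px (292,210), with its gate at (250,187). The look-alikes are the closed pens at (382,177) and (377,297). The flask candidate is the tall black-capped object at (239,222). The others are the jar (108,203), the mortar (300,149) and the amber bottle (335,237). I'll check this with a crop.

```bash
python3 - <<'E'
from h import *
c=dict(np.load('top0.npz')); W=world(c)
im=c['color'][120:280,200:360,::-1]; cv2.imwrite('pics/crop0.png',cv2.resize(im,None,fx=4,fy=4,interpolation=cv2.INTER_CUBIC)[:600])
Z=W[...,2]
print('table',np.nanmedian(Z[300:340,200:260]))
for n,(u,v,r) in dict(flask=(239,222,22),pen=(292,210,25),).items():
    m=np.zeros(Z.shape,bool); cv2_m=m[v-r:v+r,u-r:u+r]; 
    s=W[v-r:v+r,u-r:u+r].reshape(-1,3); print(n,np.nanmax(s[:,2]))
# height hist map in crop
np.set_printoptions(linewidth=250)
print((Z[178:238:3,225:320:4]*1000).round().astype(int))
E
```

```text
table 0.0005608251739936056
flask 0.25833253993669425
pen 0.04848494076307258
[[                  -5                    4                    2                   -1                    1                    0                    2                    7                    1                    1                    1
                    -2                    5                    3                   -4                   -5                   -5                   -4                    0                    0                   -6                    2
                    -7                    0]
 [                   0                    1                    3                    4                    5                    0                   -3                    5                    3                    2                   -1
                     8                   -4                    3                    4                   -3                    2                    4                    6                    1                    3                    2
                    -2                   -2]

[... 8559 characters left out ...]
                  1                    0                    3                   -5
                     1                   -8]
 [                   4                    4                    4                  207                  203                  184                  127                   60                    0                   -2                   -2
                     2                   -5                    0                    7                    3                   -4                    3                    2                   -3                   -1                   -2
                     2                    0]]<stdin>:11: RuntimeWarning: invalid value encountered in cast
```

View pics/crop0.png

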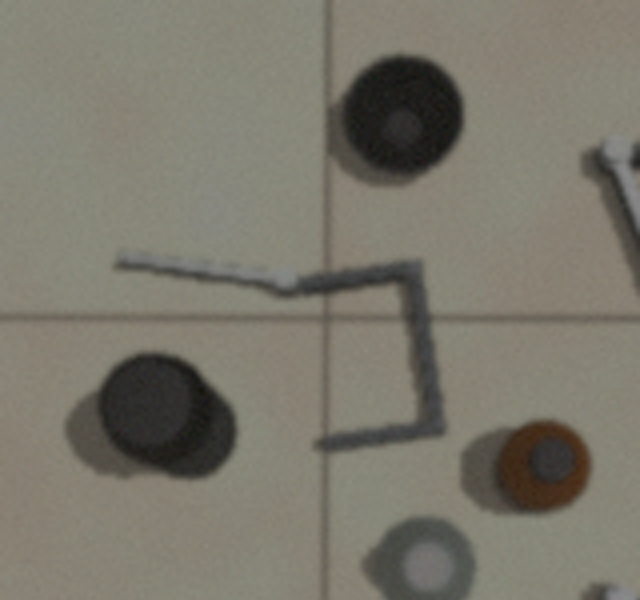

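```bash
cat >> h.py <<'E'
from scipy.optimize import least_squares, minimize
def boxd(p,x0,x1,y0,y1):
    dx=np.maximum(np.maximum(x0-p[:,0],p[:,0]-x1),0);dy=np.maximum(np.maximum(y0-p[:,1],p[:,1]-y1),0);return np.hypot(dx,dy)
def fitpen(P,x0):
    # wall centrelines, P top points
    def loc(q): 
        c,s=np.cos(q[2]),np.sin(q[2]); d=P-q[:2]; return np.c_[d[:,0]*c+d[:,1]*s,-d[:,0]*s+d[:,1]*c]
    def f(q):
        l=loc(q); g=q[3]; h=np.array([-.05,.06]); a=np.array([-np.sin(g),-np.cos(g)])
        t=np.clip((l-h)@a,.005,.115); dg=np.linalg.norm(l-h-t[:,None]*a,axis=1)
        D=np.stack([boxd(l,.039,.039,-.055,.055),boxd(l,-.04,.039,.055,.055),boxd(l,-.04,.039,-.055,-.055),dg])
        return D.min(0)
    best=least_squares(f,x0,loss='soft_l1',f_scale=.004,x_scale=[.01,.01,.1,.1])
    return best.x,best.fun,f
def flaskpos(W,ctr,zc=(.235,.262),r=.03):
    s=W.reshape(-1,3); s=s[(s[:,2]>zc[0])&(s[:,2]<zc[1])]; s=s[np.hypot(*(s[:,:2]-ctr).T)<.06]
    u=s[:,:2].astype(np.float32)
    (c,rr)=cv2.minEnclosingCircle(u); return np.median(u,0),u.mean(0),c,rr,len(u)
E
python3 - <<'E'
from h import *
c=dict(np.load('top0.npz')); W=world(c)
print('flask',flaskpos(W,W[222,237,:2]))
s=W[176:240,226:318].reshape(-1,3); s=s[(s[:,2]>.027)&(s[:,2]<.045)]
for u,v in((292,210),):
    x0=[*W[210,290,:2],-np.pi/2+.1,1.6]
    fl=W[222,239,:2]; k=np.hypot(*(s[:,:2]-fl).T)>.06; P=s[k,:2]
    q,r,f=fitpen(P,x0); print('pen',q,'deg',np.degrees(q[2:]),'rms',np.sqrt((f(q)**2).mean()),len(P),'near0',P.min(0),P.max(0))
for n,(u,v,r) in dict(mortar=(300,149,14),jar=(108,200,18),amber=(337,237,14),conical=(306,262,12),dish=(124,280,20)).items():
    s=W[v-r:v+r,u-r:u+r].reshape(-1,3); s=s[s[:,2]>.02]; print(n,s.min(0).round(3),s.max(0).round(3))
# decoys
for n,(a,b,cc,d) in dict(d1=(140,212,345,418),d2=(260,330,345,408)).items():
    s=W[a:b,cc:d].reshape(-1,3); s=s[(s[:,2]>.026)&(s[:,2]<.05)][:,:2].astype(np.float32); print(n,cv2.minAreaRect(s))
E
```

```text
flask (array([0.5221487 , 0.12963186], dtype=float32), array([0.52272975, 0.12991327], dtype=float32), (0.5235133171081543, 0.1309613734483719), 0.029894718900322914, 522)
pen [ 0.5734457   0.00521895 -1.41734922  1.85843531] deg [-81.20812834 106.48050004] rms 0.0032166027558833206 524 near0 [ 0.509091   -0.04667517] [0.64394542 0.17770605]
mortar [ 0.697 -0.051  0.02 ] [0.773 0.022 0.064]
jar [0.538 0.429 0.058] [0.625 0.514 0.16 ]
amber [ 0.465 -0.138  0.022] [ 0.524 -0.078  0.174]
conical [ 0.399 -0.063  0.02 ] [ 0.461 -0.001  0.122]
dish [0.326 0.407 0.02 ] [0.432 0.518 0.033]
d1 ((0.6659883856773376, -0.2380405068397522), (0.16615469753742218, 0.13182859122753143), 21.64633560180664)
d2 ((0.34175196290016174, -0.22263671457767487), (0.1656482219696045, 0.13258789479732513), 5.614607810974121)
```

```bash
python3 - <<'E'
from h import *
o=ctrl.get_obs()
from scipy.spatial.transform import Rotation as Ro
R=Ro.from_euler('xyz',o['eef_rot']).as_matrix(); print(R.round(3))
for n in('top0','side0'):
    c=dict(np.load(n+'.npz')); W=world(c)
    L=(W-o['ee_pos'])@R; 
    s=L.reshape(-1,3); s=s[np.isfinite(s[:,0])&(s[:,0]>-.35)&(s[:,0]<.02)&(np.abs(s[:,1])<.15)&(np.abs(s[:,2])<.15)]
    print(n)
    for a in np.arange(-.35,.02,.02):
        k=s[(s[:,0]>=a)&(s[:,0]<a+.02)]
        if len(k)>3: print(round(a,2),len(k),k[:,1:].min(0).round(3),k[:,1:].max(0).round(3))
for n,b in(('top0',(320,420,0,130)),('side0',(0,130,90,220))):
    im=cv2.imread(f'pics/{n}.png')[b[0]:b[1],b[2]:b[3]]; cv2.imwrite(f'pics/g{n}.png',cv2.resize(im,None,fx=4,fy=4,interpolation=cv2.INTER_CUBIC))
E
```

```text
[[-0.    -0.921  0.39 ]
 [-0.001  0.39   0.921]
 [-1.     0.    -0.001]]
top0
-0.35 728 [-0.048 -0.15 ] [ 0.031 -0.068]
-0.33 1064 [-0.054 -0.149] [0.057 0.013]
-0.31 1769 [-0.06  -0.147] [0.047 0.033]
-0.29 666 [-0.062 -0.134] [0.046 0.037]
-0.27 293 [-0.061 -0.124] [0.046 0.029]
-0.25 112 [-0.059 -0.068] [0.045 0.023]
-0.23 16 [ 0.005 -0.032] [ 0.026 -0.023]
-0.21 5 [-0.034 -0.032] [ 0.032 -0.019]
-0.19 30 [-0.034 -0.038] [-0.027  0.   ]
-0.17 12 [-0.022 -0.04 ] [-0.016 -0.031]
-0.15 531 [-0.035 -0.088] [0.007 0.09 ]
-0.13 349 [-0.035 -0.086] [0.002 0.09 ]
-0.11 51 [-0.034 -0.079] [0.022 0.08 ]
-0.09 8 [-0.009  0.05 ] [-0.004  0.056]
-0.07 14 [-0.009  0.049] [0.048 0.15 ]
-0.05 97 [-0.009  0.048] [0.072 0.15 ]
-0.03 65 [-0.01  -0.059] [0.074 0.15 ]
-0.01 19 [-0.009 -0.054] [0.031 0.15 ]
side0
-0.35 84 [-0.049 -0.15 ] [-0.011 -0.089]
-0.33 172 [-0.056 -0.149] [-0.03   0.001]
-0.31 275 [-0.063 -0.15 ] [0.041 0.027]
-0.29 215 [-0.063 -0.148] [-0.021  0.035]
-0.27 188 [-0.063 -0.145] [-0.002  0.03 ]
-0.25 69 [-0.062 -0.129] [0.016 0.025]
-0.23 92 [-0.036 -0.037] [0.021 0.012]
-0.21 151 [-0.038 -0.045] [0.035 0.025]
-0.19 128 [-0.036 -0.045] [0.032 0.01 ]
-0.17 102 [-0.023 -0.043] [0.021 0.019]
-0.15 343 [-0.036 -0.091] [0.034 0.09 ]
-0.13 197 [-0.038 -0.089] [0.035 0.09 ]
-0.11 99 [-0.036 -0.082] [0.033 0.082]
-0.09 47 [-0.014 -0.062] [0.011 0.06 ]
-0.07 68 [-0.014 -0.064] [0.011 0.062]
-0.05 70 [-0.013 -0.063] [0.068 0.15 ]
-0.03 73 [-0.012 -0.062] [0.06 0.15]
-0.01 40 [-0.011 -0.054] [0.073 0.149]
0.01 12 [0.019 0.141] [0.069 0.15 ]
```

View pics/gside0.png

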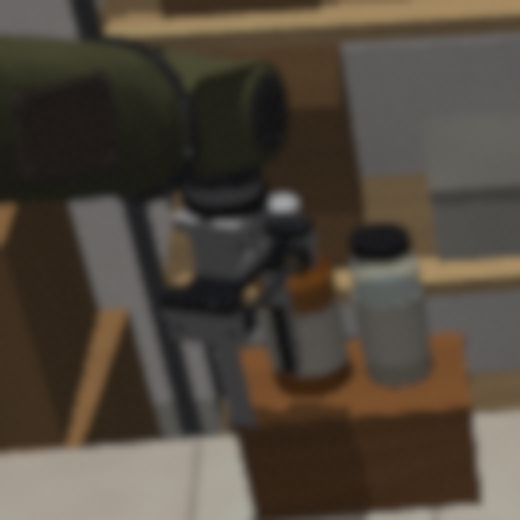

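View pics/gtop0.png

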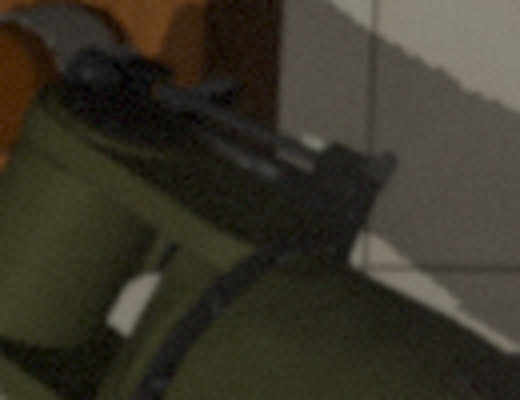

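```bash
cat >> h.py <<'E'
from scipy.spatial.transform import Rotation as Ro
def rows(wps,roll=None):
    o=ctrl.get_obs(); R=Ro.from_euler('xyz',o['eef_rot']).as_matrix()
    for i,w in enumerate(wps): print(((np.array(w)-o['ee_pos'])@R*1000).round(1))
def st():
    o=ctrl.get_obs(); R=Ro.from_euler('xyz',o['eef_rot']).as_matrix()
    print(round(o['time_s'],2),'q',o['qpos'].round(3),'p',o['ee_pos'].round(4),'F',o['force'].round(1),'w',round(o['grip_width'],3)); print(R.round(3))
E
python3 - <<'E'
from h import *
for n in('top0','side0'):
    W=world(dict(np.load(n+'.npz'))).reshape(-1,3)
    k=W[(W[:,2]>.18)&(W[:,1]<.3)&(np.hypot(W[:,0],W[:,1])>.2)]
    h={}
    for p in k: h.setdefault((round(p[0],1),round(p[1],1)),[]).append(p[2])
    print({a:(len(b),round(max(b),2)) for a,b in h.items() if len(b)>3})
# circular path, az 67->-81
r=.55
a=np.radians(np.linspace(67,-81,16))
rows([[r*np.cos(x),r*np.sin(x),.40] for x in a])
E
```

```text
{(np.float64(0.7), np.float64(-0.6)): (12, np.float64(0.19)), (np.float64(0.6), np.float64(-0.4)): (106, np.float64(0.21)), (np.float64(0.6), np.float64(-0.5)): (72, np.float64(0.21)), (np.float64(0.6), np.float64(0.1)): (19, np.float64(0.25)), (np.float64(0.5), np.float64(0.1)): (573, np.float64(0.26)), (np.float64(0.5), np.float64(0.2)): (63, np.float64(0.25)), (np.float64(0.2), np.float64(0.3)): (380, np.float64(0.59))}
{(np.float64(0.1), np.float64(0.3)): (91, np.float64(0.63)), (np.float64(0.1), np.float64(0.2)): (793, np.float64(0.64)), (np.float64(0.2), np.float64(0.3)): (387, np.float64(0.6)), (np.float64(0.2), np.float64(0.2)): (149, np.float64(0.6)), (np.float64(0.5), np.float64(0.2)): (9, np.float64(0.25)), (np.float64(0.5), np.float64(0.1)): (477, np.float64(0.26)), (np.float64(0.6), np.float64(0.1)): (24, np.float64(0.25)), (np.float64(-0.2), np.float64(0.0)): (28, np.float64(0.23)), (np.float64(0.5), np.float64(-0.7)): (766, np.float64(0.64)), (np.float64(0.6), np.float64(-0.7)): (1097, np.float64(0.64)), (np.float64(0.7), np.float64(-0.6)): (206, np.float64(0.58)), (np.float64(0.7), np.float64(-0.7)): (1350, np.float64(0.58)), (np.float64(0.6), np.float64(-0.4)): (73, np.float64(0.21)), (np.float64(0.6), np.float64(-0.5)): (126, np.float64(0.21)), (np.float64(0.6), np.float64(-0.6)): (50, np.float64(0.47))}
[-195.1   -0.3    0. ]
[-195.1  -94.6   -8.2]
[-195.  -186.   -32.4]
[-195.  -272.   -71.9]
[-195.  -349.8 -125.6]
[-194.9 -417.4 -191.8]
[-194.8 -472.6 -268.6]
[-194.7 -513.8 -353.8]
[-194.7 -539.8 -444.7]
[-194.6 -549.9 -538.8]
[-194.5 -543.7 -633.2]
[-194.4 -521.4 -725.1]
[-194.3 -483.6 -811.8]
[-194.2 -431.6 -890.9]
[-194.1 -366.8 -959.8]
[ -194.1  -291.2 -1016.6]
```

servo_tool(motion=[-60,0,0,0,-120,0,0,0,-180,-20,0,0,-195,-60,-4,6,-195,-120,-15,13,-195,-186,-32,20,-195,-230,-50,25,-195,-272,-72,30,-195,-315,-100,35,-195,-350,-126,40,-195,-385,-160,45,-195,-417,-192,50,-195,-447,-230,55,-195,-473,-269,60,-195,-495,-310,64,-195,-507,-336,67,-195,-507,-336,67], gripper=0)

```text
time_s: 2.22
ee_pos: [0.5503, -0.0022, 0.4]
eef_rot: [-3.093, 1.57, -3.095]
force: [0.9, 0.1, -0.3]
grip_width: 0.0008
```

```bash
python3 - <<'E'
from h import *
st()
E
```

```text
2.23 q [-0.071  0.242  1.154 -0.     1.747 -0.069] p [ 0.5503 -0.0022  0.4   ] F [ 0.9  0.1 -0.3] w 0.001
[[-0.001  0.002  1.   ]
 [-0.     1.    -0.002]
 [-1.    -0.    -0.001]]
```

servo_tool(motion=[0,0,60,0,0,0,120,0,0,0,180,0,0,0,240,0,0,0,300,0,0,0,360,0,0,0,400,0,0,0,400,0])

```text
time_s: 3.22
ee_pos: [0.7829, -0.0002, 0.3367]
eef_rot: [-0.003, 1.529, -0.002]
force: [-0.1, 0.6, -0.0]
grip_width: 0.0002
```

```bash
python3 - <<'E'
from h import *
st()
E
```

```text
3.23 q [-0.048  0.939  0.235  0.002  1.926 -0.048] p [ 7.829e-01 -2.000e-04  3.367e-01] F [-0.1  0.6 -0. ] w 0.0
[[ 0.042 -0.001  0.999]
 [-0.     1.     0.001]
 [-0.999 -0.     0.042]]
```

servo_tool(motion=[0,0,60,0,0,0,120,0,0,0,180,0,0,0,240,0])

```text
time_s: 3.72
ee_pos: [0.8171, -0.0003, 0.2865]
eef_rot: [-0.001, 1.489, -0.001]
force: [0.4, 0.6, 0.2]
grip_width: 0.0006
```

```bash
python3 - <<'E'
from h import *
st()
E
```

```text
3.73 q [-0.046  1.004  0.235  0.004  1.821 -0.046] p [ 8.171e-01 -3.000e-04  2.865e-01] F [0.4 0.6 0.2] w 0.001
[[ 0.081 -0.001  0.997]
 [-0.     1.     0.001]
 [-0.997 -0.     0.081]]
```

servo_tool(motion=[-40,0,-60,0,-100,0,-120,0,-130,0,-180,0,-130,0,-180,0])

```text
time_s: 4.22
ee_pos: [0.6249, -0.0004, 0.403]
eef_rot: [-0.003, 1.488, -0.002]
force: [0.1, 0.8, 1.1]
grip_width: 0.0003
```

```bash
python3 - <<'E'
from h import *
st()
E
```

```text
4.22 q [-0.061  0.376  0.977  0.005  1.707 -0.061] p [ 6.249e-01 -4.000e-04  4.030e-01] F [0.1 0.8 1.1] w 0.0
[[ 0.082 -0.001  0.997]
 [-0.     1.     0.001]
 [-0.997 -0.     0.082]]
```

```bash
python3 - <<'E'
from h import *
a=np.radians(np.linspace(-5.5,-89,16)); r=np.linspace(.62,.66,16)
rows([[q*np.cos(x),q*np.sin(x),.43] for x,q in zip(a,r)])
E
```

```text
[-27.5 -59.   -5.5]
[ -28.  -119.1  -11.6]
[ -29.  -178.6  -23.5]
[ -30.4 -236.9  -41.2]
[ -32.4 -293.4  -64.6]
[ -34.7 -347.6  -93.4]
[ -37.5 -398.9 -127.5]
[ -40.8 -446.9 -166.6]
[ -44.4 -491.  -210.3]
[ -48.3 -530.8 -258.3]
[ -52.6 -565.9 -310.1]
[ -57.2 -595.9 -365.3]
[ -62.  -620.5 -423.4]
[ -67.  -639.3 -483.8]
[ -72.1 -652.3 -546.1]
[ -77.3 -659.1 -609.5]
```

servo_tool(motion=[-27,-59,-5,0,-28,-119,-11,-1,-29,-178,-23,-2,-30,-237,-41,-3,-32,-293,-64,-4,-35,-347,-93,-5,-37,-399,-127,-6,-41,-447,-166,-7,-44,-491,-210,-8,-48,-531,-258,-9,-52,-566,-310,-9,-57,-596,-365,-9,-62,-620,-423,-9,-67,-640,-484,-9,-72,-652,-546,-9,-77,-659,-609,-9,-77,-659,-609,-9], gripper=0.5)

```text
time_s: 6.35
ee_pos: [0.0103, -0.6601, 0.4287]
eef_rot: [-0.154, 1.49, -0.002]
force: [0.7, -1.1, 0.2]
grip_width: 0.0469
```

```bash
python3 - <<'E'
from h import *
st()
E
```

```text
6.35 q [-1.644  0.561  0.653  0.086  1.932 -1.766] p [ 0.0103 -0.6601  0.4287] F [ 0.7 -1.1  0.2] w 0.047
[[ 0.081 -0.152  0.985]
 [-0.     0.988  0.152]
 [-0.997 -0.012  0.08 ]]
```

servo_tool(motion=[-30,-60,0,0,-60,-120,0,0,-90,-180,0,0,-120,-240,0,0,-150,-300,0,0,-180,-360,0,0,-210,-420,0,0,-240,-480,0,0])

```text
time_s: 7.35
ee_pos: [0.0429, -0.7286, 0.4293]
eef_rot: [-0.586, 1.478, -0.43]
force: [0.6, 0.6, -0.0]
grip_width: 0.0466
```

```bash
python3 - <<'E'
from h import *
st()
E
```

```text
7.35 q [-1.594  0.816  0.235  0.096  2.052 -1.704] p [ 0.0429 -0.7286  0.4293] F [ 0.6  0.6 -0. ] w 0.047
[[ 0.084 -0.153  0.985]
 [-0.038  0.987  0.157]
 [-0.996 -0.051  0.077]]
```

servo_tool(motion=[-10,-60,0,0,-20,-120,0,0])

```text
time_s: 7.6
ee_pos: [0.0536, -0.7536, 0.4056]
eef_rot: [-0.862, 1.456, -0.707]
force: [-0.6, 0.8, 0.1]
grip_width: 0.0472
```

```bash
python3 - <<'E'
from h import *
st()
E
```

```text
7.6 q [-1.58   0.849  0.236  0.096  1.981 -1.693] p [ 0.0536 -0.7536  0.4056] F [-0.6  0.8  0.1] w 0.047
[[ 0.087 -0.15   0.985]
 [-0.074  0.985  0.157]
 [-0.993 -0.087  0.075]]
```

servo_tool(motion=[-10,-61,0,0])

```text
time_s: 7.72
ee_pos: [0.0596, -0.7693, 0.3954]
eef_rot: [-1.031, 1.43, -0.878]
force: [0.3, -0.4, 0.1]
grip_width: 0.0467
```

servo_tool(motion=[-10,-61,0,0])

```text
time_s: 7.85
ee_pos: [0.0655, -0.7841, 0.3862]
eef_rot: [-1.14, 1.401, -0.988]
force: [-0.0, 0.1, 0.9]
grip_width: 0.0466
```

```bash
python3 - <<'E'
from h import *
st()
E
```

```text
7.85 q [-1.566  0.878  0.235  0.097  1.884 -1.681] p [ 0.0655 -0.7841  0.3862] F [-0.   0.1  0.9] w 0.047
[[ 0.093 -0.144  0.985]
 [-0.141  0.978  0.156]
 [-0.986 -0.154  0.071]]
```

servo_tool(motion=[-20,-59,0,0])

```text
time_s: 7.98
ee_pos: [0.0696, -0.7932, 0.3874]
eef_rot: [-1.219, 1.37, -1.068]
force: [0.2, 0.2, -0.4]
grip_width: 0.0467
```

servo_tool(motion=[-20,-59,0,0])

```text
time_s: 8.1
ee_pos: [0.0731, -0.8012, 0.3932]
eef_rot: [-1.283, 1.334, -1.134]
force: [0.2, -0.7, 0.8]
grip_width: 0.047
```

servo_tool(motion=[-20,-59,0,0])

```text
time_s: 8.22
ee_pos: [0.0762, -0.8085, 0.3992]
eef_rot: [-1.326, 1.299, -1.179]
force: [-0.5, 0.6, 0.6]
grip_width: 0.0469
```

servo_tool(motion=[-20,-59,0,0])

```text
time_s: 8.35
ee_pos: [0.079, -0.815, 0.4064]
eef_rot: [-1.359, 1.264, -1.213]
force: [0.0, 0.0, -1.1]
grip_width: 0.047
```

servo_tool(motion=[-20,-59,0,0])

```text
time_s: 8.48
ee_pos: [0.0814, -0.8207, 0.4152]
eef_rot: [-1.384, 1.229, -1.239]
force: [0.0, 0.2, -0.9]
grip_width: 0.0471
```

```bash
python3 - <<'E'
from h import *
st()
E
```

```text
8.47 q [-1.55   0.855  0.235  0.104  1.724 -1.662] p [ 0.0814 -0.8207  0.4152] F [ 0.   0.2 -0.9] w 0.047
[[ 0.109 -0.126  0.986]
 [-0.317  0.936  0.155]
 [-0.942 -0.329  0.062]]
```

servo_tool(motion=[-20,-59,0,0])

```text
time_s: 8.6
ee_pos: [0.0835, -0.8254, 0.4255]
eef_rot: [-1.405, 1.194, -1.261]
force: [-0.6, -1.0, 0.3]
grip_width: 0.0471
```

servo_tool(motion=[-10,-61,0,0])

```text
time_s: 8.72
ee_pos: [0.0865, -0.8343, 0.4302]
eef_rot: [-1.423, 1.156, -1.28]
force: [-0.3, 0.1, -0.1]
grip_width: 0.0468
```

servo_tool(motion=[-10,-61,0,0])

```text
time_s: 8.85
ee_pos: [0.0892, -0.8425, 0.434]
eef_rot: [-1.435, 1.123, -1.294]
force: [0.3, -0.0, 0.4]
grip_width: 0.0471
```

servo_tool(motion=[-10,-61,0,0])

```text
time_s: 8.98
ee_pos: [0.0914, -0.8493, 0.4413]
eef_rot: [-1.446, 1.087, -1.307]
force: [0.8, -0.7, 0.2]
grip_width: 0.0467
```

servo_tool(motion=[-10,-61,0,0])

```text
time_s: 9.1
ee_pos: [0.0933, -0.8551, 0.4508]
eef_rot: [-1.457, 1.05, -1.319]
force: [0.6, -0.5, 0.6]
grip_width: 0.047
```

```bash
python3 - <<'E'
from h import *
st()
R=Ro.from_euler('xyz',ctrl.get_obs()['eef_rot']).as_matrix()
print('tilt',np.degrees(np.arccos(-R[2,0])),'head',np.degrees(np.arctan2(R[1,0],R[0,0])),'zhead',np.degrees(np.arctan2(R[1,2],R[0,2])))
E
```

```text
9.1 q [-1.539  0.834  0.236  0.109  1.562 -1.649] p [ 0.0933 -0.8551  0.4508] F [ 0.6 -0.5  0.6] w 0.047
[[ 0.124 -0.105  0.987]
 [-0.482  0.863  0.152]
 [-0.867 -0.494  0.057]]
tilt 29.840225574819314 head -75.55716962256044 zhead 8.75837065261785
```

```bash
python3 - <<'E'
from h import *
a=np.radians(np.linspace(-80,-5,15)); r=np.r_[.78,.72,.66,np.full(12,.6)]
rows([[q*np.cos(x),q*np.sin(x),.44] for x,q in zip(a,r)])
print()
E
```

```text
[-27.3  75.9  54.2]
[-56.1 133.9 119.9]
[-87.8 195.8 173.8]
[-121.8  260.3  215.6]
[-128.7  278.4  268.2]
[-138.1  300.7  318.8]
[-149.9  327.   367. ]
[-164.   356.9  412.2]
[-180.3  390.3  454.2]
[-198.7  426.9  492.5]
[-218.9  466.3  526.9]
[-240.8  508.3  557. ]
[-264.3  552.3  582.6]
[-289.   598.2  603.3]
[-314.9  645.3  619.2]
```

servo_tool(motion=[-18,45,35,0,-35,90,70,0,-55,132,118,0,-75,170,150,0,-98,210,180,0,-121,255,214,0,-129,278,268,0,-138,300,318,0,-150,327,367,0,-164,357,412,0,-180,390,454,0,-198,427,492,0,-219,466,527,0,-241,508,557,0,-264,552,582,0,-289,598,603,0,-315,645,619,0,-315,645,619,0])

```text
time_s: 11.35
ee_pos: [0.598, -0.0486, 0.4413]
eef_rot: [-1.454, 1.052, -1.312]
force: [0.2, -1.0, -0.2]
grip_width: 0.0468
```

```bash
python3 - <<'E'
from h import *
st()
rows([[.58,.06,.42],[.55,.15,.40],[.51,.213,.38],[.51,.213,.2],[.51,.213,.021]])
E
```

```text
11.35 q [ 0.079  0.291  1.08  -0.512  1.656 -0.138] p [ 0.598  -0.0486  0.4413] F [ 0.2 -1.  -0.2] w 0.047
[[ 0.127 -0.109  0.986]
 [-0.479  0.864  0.157]
 [-0.868 -0.492  0.058]]
[-35.8 106.3  -2. ]
[-65.4 197.1 -18.6]
[-83.3 265.7 -49.3]
[ 73.  354.3 -59.7]
[228.5 442.4 -70. ]
```

servo_tool(motion=[-18,53,-1,0,-36,106,-2,0,-52,152,-10,0,-65,197,-18,0,-74,232,-34,0,-83,266,-49,0,-40,290,-52,0,10,318,-55,0,60,347,-59,0,110,375,-62,0,150,398,-65,0,150,398,-65,0])

```text
time_s: 12.85
ee_pos: [0.5092, 0.2087, 0.1093]
eef_rot: [-1.465, 1.051, -1.327]
force: [-0.8, 0.2, 0.3]
grip_width: 0.0469
```

```bash
python3 - <<'E'
from h import *
st()
c=shot('top','top1'); W=world(c); shot('side','side1')
print(flaskpos(W,np.array([.523,.131])))
rows([[.51,.213,.021]])
E
```

```text
12.85 q [ 0.556  0.513  1.547 -0.514  1.293  0.614] p [0.5092 0.2087 0.1093] F [-0.8  0.2  0.3] w 0.047
[[ 0.12  -0.106  0.987]
 [-0.482  0.863  0.152]
 [-0.868 -0.494  0.052]]
(array([0.52211547, 0.12965934], dtype=float32), array([0.52267814, 0.12986286], dtype=float32), (0.5234271883964539, 0.1305636614561081), 0.030021315440535545, 523)
[78.6 48.1 -5.9]
```

View pics/side1.png

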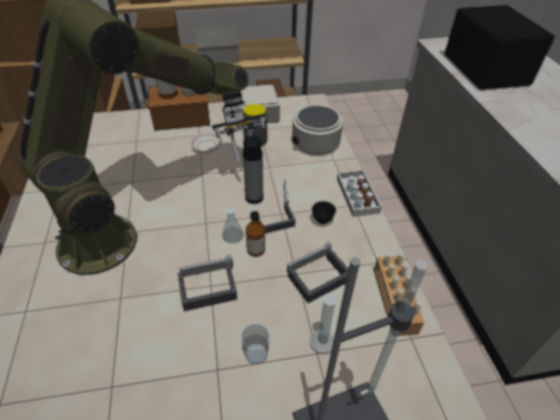

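View pics/top1.png

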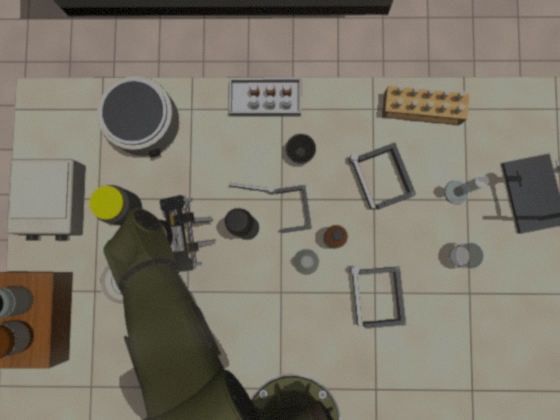

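servo_tool(motion=[25,15,-2,0,50,31,-4,0,76,46,-6,0,76,46,-6,0,80,40,-6,0,85,31,-6,0,90,23,-6,0,93,17,-6,0,93,17,-6,0])

```text
time_s: 14.08
ee_pos: [0.5139, 0.1786, 0.0222]
eef_rot: [-1.456, 1.052, -1.319]
force: [0.4, 0.6, -0.5]
grip_width: 0.0468
```

```bash
cat >> h.py <<'E'
PEN=np.array([.5734,.0052]); PX=np.array([.153,-.988]); PY=np.array([.988,.153])
def pen(p): d=np.array(p)[:2]-PEN; return np.array([d@PX,d@PY])*1000
def rep(f):
    st(); o=ctrl.get_obs(); print('tcp pen',pen(o['ee_pos']).round(1),'z',o['ee_pos'][2].round(4))
    c=shot('top',f); W=world(c); 
    s=W.reshape(-1,3); 
    z=W[...,2]; 
    # black cap: search top near
    k=s[(s[:,2]>.235)&(s[:,2]<.262)]; k=k[(np.abs((k[:,:2]-PEN)@PY)<.07)&((k[:,:2]-PEN)@PX>-.17)&((k[:,:2]-PEN)@PX<.06)]
    if len(k): (cc,r)=cv2.minEnclosingCircle(k[:,:2].astype(np.float32)); print('flask pen',pen(cc).round(1),'r',round(r,4),len(k),'med',pen(np.median(k,0)).round(1),'z',np.median(k[:,2]).round(4))
    return c
def tool(dx,dy,dz=0):
    R=Ro.from_euler('xyz',ctrl.get_obs()['eef_rot']).as_matrix()
    w=np.r_[dx*PX+dy*PY,dz]; print((dx,dy,dz),'->',(w@R).round(1))
E
python3 - <<'E'
from h import *
rep('top2'); shot('side','side2'); tool(100,0);tool(0,100);tool(0,0,100)
im=cv2.imread('pics/side2.png')[90:270,180:350]; cv2.imwrite('pics/s2c.png',cv2.resize(im,None,fx=3.3,fy=3.3,interpolation=cv2.INTER_CUBIC))
E
```

```text
14.07 q [ 0.507  0.615  1.627 -0.565  1.112  0.679] p [0.5139 0.1786 0.0222] F [ 0.4  0.6 -0.5] w 0.047
[[ 0.124 -0.104  0.987]
 [-0.48   0.864  0.151]
 [-0.868 -0.493  0.057]]
tcp pen [-180.4  -32.2] z 0.0222
flask pen [-131.9  -30.3] r 0.03 518 med [-130.9  -31.5] z 0.2502
(100, 0, 0) -> [ 49.3 -87.    0.1]
(0, 100, 0) -> [ 4.9  2.9 99.8]
(0, 0, 100) -> [-86.8 -49.3   5.7]
```

View pics/s2c.png

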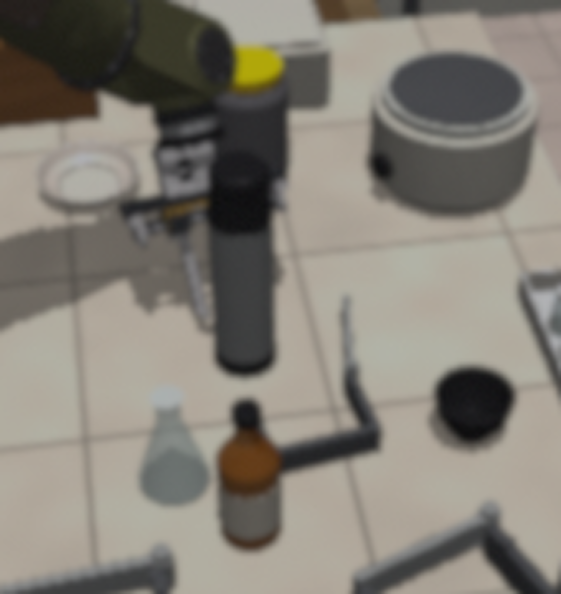

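servo_tool(motion=[2,-4,0,0,4,-7,0,0,6,-10,0,0,7,-12,0,0,8,-14,0,0,9,-16,0,0,10,-18,0,0,11,-20,0,0,12,-21,0,0])

```text
time_s: 15.3
ee_pos: [0.5178, 0.1553, 0.022]
eef_rot: [-1.455, 1.052, -1.316]
force: [1.2, 5.5, 1.4]
grip_width: 0.0476
```

```bash
python3 - <<'E'
from h import *
rep('top3')
E
```

```text
15.3 q [ 0.467  0.6    1.655 -0.58   1.085  0.657] p [0.5178 0.1553 0.022 ] F [1.2 5.5 1.4] w 0.048
[[ 0.125 -0.105  0.987]
 [-0.48   0.864  0.153]
 [-0.869 -0.492  0.057]]
tcp pen [-156.8  -32. ] z 0.022
flask pen [-128.   -31.4] r 0.0298 514 med [-127.7  -32.2] z 0.2502
```

servo_tool(motion=[2,-3,2,0,4,-7,4,0,6,-10,6,0,8,-14,8,0,10,-17,10,0,12,-20,12,0,15,-24,15,0,17,-27,17,0,17,-27,17,0])

```text
time_s: 16.48
ee_pos: [0.5392, 0.126, 0.0216]
eef_rot: [-1.457, 1.052, -1.319]
force: [-3.0, 3.8, 3.6]
grip_width: 0.0472
```

```bash
python3 - <<'E'
from h import *
rep('top4')
E
```

```text
16.48 q [ 0.404  0.609  1.639 -0.595  1.064  0.607] p [0.5392 0.126  0.0216] F [-3.   3.8  3.6] w 0.047
[[ 0.123 -0.104  0.987]
 [-0.48   0.864  0.151]
 [-0.868 -0.493  0.057]]
tcp pen [-124.6  -15.3] z 0.0216
flask pen [-97.1 -16.3] r 0.0298 517 med [-96.1 -17.9] z 0.2502
```

Tracking well. Next is the rest of the diagonal, then straight in.

servo_tool(motion=[2,-3,2,0,4,-7,4,0,6,-10,6,0,8,-14,8,0,10,-17,10,0,12,-20,12,0,14,-23,14,0,16,-26,16,0,18,-30,16,0,20,-34,16,0,22,-37,16,0,22,-37,16,0])

```text
time_s: 18.02
ee_pos: [0.5618, 0.0861, 0.0216]
eef_rot: [-1.455, 1.052, -1.317]
force: [-0.0, 3.7, 1.9]
grip_width: 0.0469
```

```bash
python3 - <<'E'
from h import *
c=rep('top5')
W=world(c); s=W[176:240,226:318].reshape(-1,3); s=s[(s[:,2]>.027)&(s[:,2]<.042)]
l=np.array([pen(p) for p in s]); k=(l[:,0]>5)|(l[:,1]>45)
q,r,f=fitpen(s[k,:2],[.5734,.0052,-1.417,1.858]); print(q,np.degrees(q[2:]),k.sum())
cv2.imwrite('pics/t5c.png',cv2.resize(cv2.imread('pics/top5.png')[140:270,200:360],None,fx=4,fy=4,interpolation=cv2.INTER_CUBIC))
E
```

```text
18.02 q [ 0.324  0.616  1.628 -0.615  1.031  0.545] p [0.5618 0.0861 0.0216] F [-0.   3.7  1.9] w 0.047
[[ 0.124 -0.105  0.987]
 [-0.48   0.864  0.152]
 [-0.868 -0.493  0.057]]
tcp pen [-81.7   1. ] z 0.0216
flask pen [-98.4   9.9] r 0.0743 533 med [-53.9  -0.9] z 0.2503
[ 0.57363168  0.00531246 -1.42413744  1.83737591] [-81.59706478 105.27388519] 394
```

View pics/t5c.png

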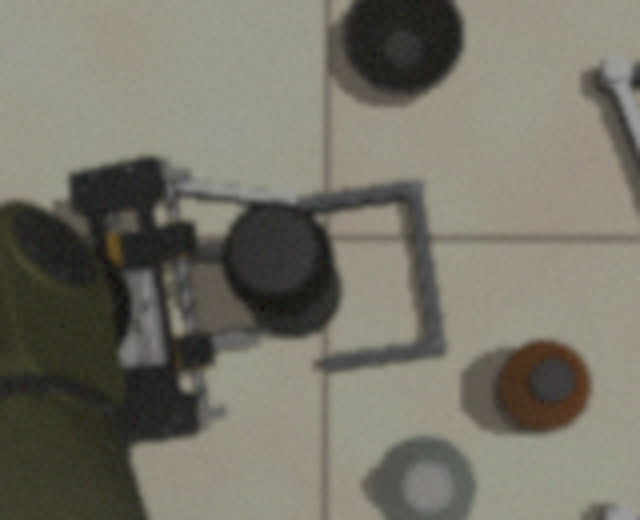

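servo_tool(motion=[2,-3,0,0,4,-6,0,0,5,-9,0,0,7,-12,0,0,9,-15,0,0,10,-18,0,0,12,-21,0,0,14,-24,0,0,15,-27,0,0,17,-30,0,0,19,-33,0,0,20,-36,0,0,22,-39,0,0,23,-41,0,0,23,-41,0,0])

```text
time_s: 19.95
ee_pos: [0.5688, 0.0397, 0.0216]
eef_rot: [-1.456, 1.052, -1.318]
force: [-1.0, 4.1, 0.4]
grip_width: 0.0469
```

```bash
python3 - <<'E'
from h import *
c=rep('top6')
E
```

```text
19.95 q [ 0.242  0.6    1.656 -0.638  0.984  0.491] p [0.5688 0.0397 0.0216] F [-1.   4.1  0.4] w 0.047
[[ 0.124 -0.105  0.987]
 [-0.48   0.864  0.152]
 [-0.868 -0.493  0.057]]
tcp pen [-34.7   0.7] z 0.0216
flask pen [-53.9  11.8] r 0.0774 527 med [-7.1 -1.1] z 0.2504
```

servo_tool(motion=[0.5,-0.9,0,0,1,-1.7,0,0,1.5,-2.6,0,0,2,-3.5,0,0,2.5,-4.3,0,0,3,-5.2,0,0,3,-5.2,0,0])

```text
time_s: 20.88
ee_pos: [0.5697, 0.0339, 0.0216]
eef_rot: [-1.456, 1.052, -1.318]
force: [0.4, 4.1, 2.4]
grip_width: 0.0471
```

servo_tool(motion=[0.5,-0.9,0,0,1,-1.7,0,0])

```text
time_s: 21.12
ee_pos: [0.57, 0.0322, 0.0216]
eef_rot: [-1.456, 1.052, -1.318]
force: [-1.8, 10.2, 2.4]
grip_width: 0.0471
```

```bash
python3 - <<'E'
from h import *
c=rep('top7')
E
```

```text
21.12 q [ 0.228  0.598  1.659 -0.641  0.976  0.482] p [0.57   0.0322 0.0216] F [-1.8 10.2  2.4] w 0.047
[[ 0.124 -0.105  0.987]
 [-0.48   0.864  0.152]
 [-0.869 -0.492  0.057]]
tcp pen [-27.2   0.7] z 0.0216
flask pen [-48.8  13.5] r 0.08 533 med [ 0.  -0.3] z 0.2499
```

servo_tool(motion=[0.4,-0.7,0,0,0.4,-0.7,0,0])

```text
time_s: 21.42
ee_pos: [0.5701, 0.032, 0.0215]
eef_rot: [-1.455, 1.053, -1.317]
force: [-3.1, 11.5, 3.2]
grip_width: 0.0468
```

```bash
python3 - <<'E'
from h import *
c=rep('top8')
tool(-60,0);tool(-100,0,150);tool(0,0,100);tool(0,100)
shot('side','side8')
im=cv2.imread('pics/side8.png')[90:270,180:350]; cv2.imwrite('pics/s8c.png',cv2.resize(im,None,fx=3.3,fy=3.3,interpolation=cv2.INTER_CUBIC))
E
```

```text
21.43 q [ 0.227  0.598  1.659 -0.64   0.975  0.481] p [0.5701 0.032  0.0215] F [-3.1 11.5  3.2] w 0.047
[[ 0.124 -0.105  0.987]
 [-0.479  0.864  0.153]
 [-0.869 -0.492  0.057]]
tcp pen [-27.    0.8] z 0.0215
flask pen [-43.9   8.1] r 0.0736 524 med [ 0.1 -0.1] z 0.2503
(-60, 0, 0) -> [-29.5  52.2  -0. ]
(-100, 0, 150) -> [-179.6   13.3    8.6]
(0, 0, 100) -> [-86.9 -49.2   5.7]
(0, 100, 0) -> [ 5.   2.8 99.8]
```

View pics/s8c.png

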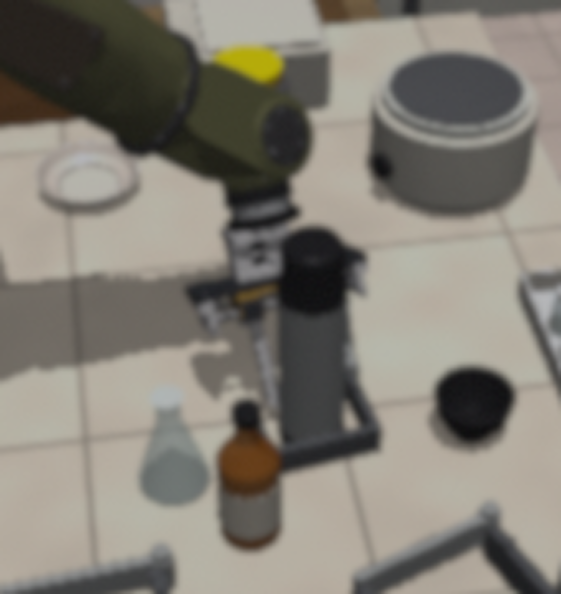

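servo_tool(motion=[-2,4,0,0,-10,17,0,0,-25,44,0,0,-45,78,0,0,-64,113,0,0,-100,92,2,0,-151,64,6,0,-145,57,50,0,-138,50,95,0,-132,43,130,0,-132,43,130,0,-90,67,127,0,-45,92,124,0,-45,92,124,0])

```text
time_s: 23.28
ee_pos: [0.6765, 0.152, 0.0219]
eef_rot: [-1.457, 1.051, -1.318]
force: [-0.2, -0.0, -0.2]
grip_width: 0.0471
```

servo_tool(motion=[0,0,0,0,0,0,0,0,0,0,0,0,0,0,0,0], gripper=0)

```text
time_s: 23.78
ee_pos: [0.6772, 0.151, 0.0224]
eef_rot: [-1.456, 1.052, -1.318]
force: [-0.4, -1.3, 0.2]
grip_width: 0.0108
```

```bash
python3 - <<'E'
from h import *
c=rep('top9')
cv2.imwrite('pics/t9c.png',cv2.resize(cv2.imread('pics/top9.png')[120:270,180:360],None,fx=4,fy=4,interpolation=cv2.INTER_CUBIC))
R=Ro.from_euler('xyz',ctrl.get_obs()['eef_rot']).as_matrix(); t=pen(ctrl.get_obs()['ee_pos'])
for g,off in [(105,22),(100,16),(90,16),(80,16),(70,16),(60,16),(50,16),(40,16),(30,16),(20,16),(10,16),(3,16),(0,16)]:
    a=np.radians(g); p=np.array([-50,60])+80*np.array([-np.sin(a),-np.cos(a)])+off*np.array([-np.cos(a),np.sin(a)])
    d=p-t; print(g,p.round(),(np.r_[d[0]*PX+d[1]*PY,0]@R).round(0))
E
```

```text
23.77 q [ 0.359  0.861  1.183 -0.554  1.215  0.45 ] p [0.6772 0.151  0.0224] F [-0.4 -1.3  0.2] w 0.011
[[ 0.124 -0.105  0.987]
 [-0.48   0.864  0.152]
 [-0.868 -0.493  0.057]]
tcp pen [-128.1  124.8] z 0.0224
flask pen [0.  0.6] r 0.0301 517 med [ 0.1 -0.3] z 0.2502
105 [-122.  102.] [  2.  -6. -23.]
100 [-126.   90.] [ -1.  -3. -35.]
90 [-130.   76.] [ -3.   0. -49.]
80 [-132.   62.] [ -5.   1. -63.]
70 [-131.   48.] [ -5.  -0. -77.]
60 [-127.   34.] [ -4.  -3. -91.]
50 [-122.   21.] [  -2.   -9. -104.]
40 [-114.    9.] [   1.  -16. -116.]
30 [-104.   -1.] [   6.  -25. -126.]
20 [-92. -10.] [  11.  -35. -134.]
10 [-80. -16.] [  17.  -46. -141.]
3 [-70. -19.] [  22.  -55. -144.]
0 [-66. -20.] [  24.  -58. -145.]
```

View pics/t9c.png

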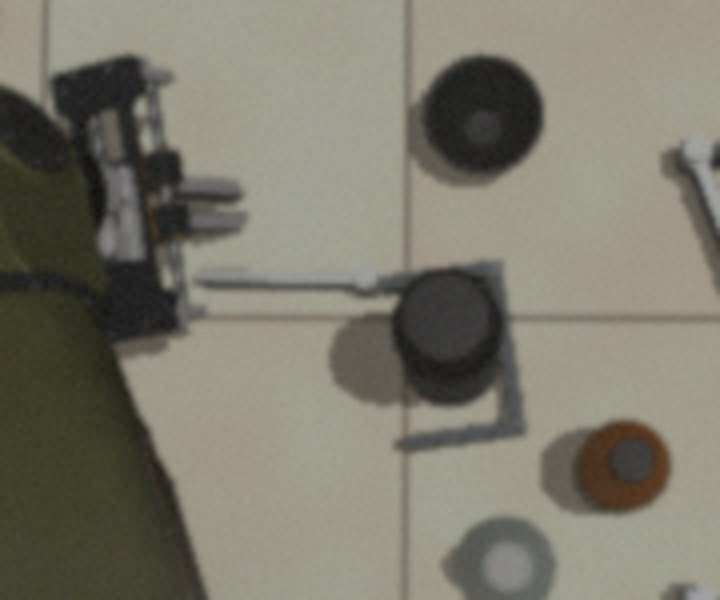

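servo_tool(motion=[0,-3,-12,0,0,-4,-23,0,-1,-3,-35,0,-3,-1,-43,0,-3,0,-49,0,-4,1,-56,0,-5,1,-63,0,-5,0,-70,0,-5,0,-77,0,-5,-1,-84,0,-4,-3,-91,0,-3,-6,-98,0,-2,-9,-104,0,0,-12,-110,0,1,-16,-116,0,3,-20,-121,0,6,-25,-126,0,6,-25,-126,0])

```text
time_s: 26.08
ee_pos: [0.556, 0.1068, 0.0223]
eef_rot: [-1.457, 1.052, -1.319]
force: [-0.7, 0.4, -1.4]
grip_width: 0.0005
```

```bash
python3 - <<'E'
from h import *
c=rep('top10')
cv2.imwrite('pics/t10c.png',cv2.resize(cv2.imread('pics/top10.png')[120:270,180:360],None,fx=4,fy=4,interpolation=cv2.INTER_CUBIC))
E
```

```text
26.07 q [ 0.362  0.62   1.618 -0.603  1.053  0.569] p [0.556  0.1068 0.0223] F [-0.7  0.4 -1.4] w 0.0
[[ 0.123 -0.105  0.987]
 [-0.48   0.864  0.152]
 [-0.868 -0.493  0.056]]
tcp pen [-103.1   -1.6] z 0.0223
flask pen [0.  0.3] r 0.03 516 med [ 0.1 -0.3] z 0.2505
```

View pics/t10c.png

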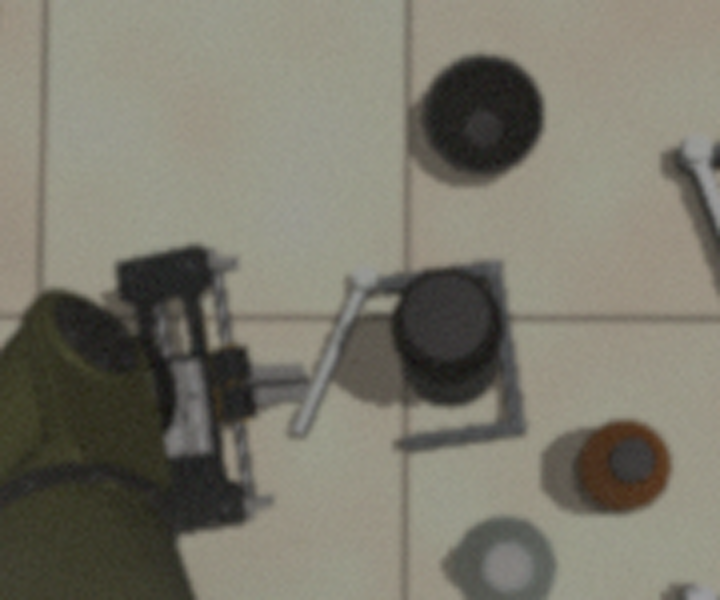

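servo_tool(motion=[2,-4,-4,0,4,-8,-7,0,6,-12,-10,0,9,-16,-12,0,11,-20,-14,0,13,-24,-16,0,15,-28,-18,0,17,-31,-19,0,18,-33,-19,0,18,-33,-19,0])

```text
time_s: 27.38
ee_pos: [0.5432, 0.0672, 0.0219]
eef_rot: [-1.456, 1.052, -1.319]
force: [-0.2, -0.5, -0.1]
grip_width: 0.0006
```

```bash
cat >> h.py <<'E'
def gate(c):
    W=world(c); s=W.reshape(-1,3); s=s[(s[:,2]>.026)&(s[:,2]<.044)]; l=(s[:,:2]-PEN)@np.c_[PX,PY]*1000
    k=(l[:,0]>-120)&(l[:,0]<-44)&(l[:,1]<45)&(l[:,1]>-65); l=l[k]; 
    for a,b in((45,25),(25,5),(5,-15),(-15,-35),(-35,-60)):
        m=l[(l[:,1]<a)&(l[:,1]>=b)]; print(a,len(m),m.mean(0).round(1) if len(m) else '')
E
python3 - <<'E'
from h import *
c=rep('top11'); gate(c)
E
```

```text
27.38 q [ 0.302  0.574  1.7   -0.631  0.997  0.549] p [0.5432 0.0672 0.0219] F [-0.2 -0.5 -0.1] w 0.001
[[ 0.124 -0.105  0.987]
 [-0.48   0.864  0.152]
 [-0.868 -0.493  0.057]]
tcp pen [-65.8 -20.4] z 0.0219
flask pen [-68.   10.2] r 0.0971 533 med [-0.3 -2.1] z 0.2504
45 24 [-51.8  34.9]
25 21 [-52.7  14.9]
5 31 [-57.6  -6.6]
-15 45 [-61.1 -24.3]
-35 21 [-57.6 -44.9]
```

servo_tool(motion=[0.5,-0.9,0,0,1,-1.7,0,0,1.5,-2.6,0,0,2,-3.5,0,0])

```text
time_s: 27.92
ee_pos: [0.5438, 0.0633, 0.0219]
eef_rot: [-1.456, 1.052, -1.318]
force: [-0.1, 0.1, 0.2]
grip_width: 0.0003
```

servo_tool(motion=[0.5,-0.9,0,0,1,-1.7,0,0])

```text
time_s: 28.18
ee_pos: [0.5441, 0.0613, 0.0218]
eef_rot: [-1.456, 1.052, -1.318]
force: [-0.8, -0.0, 0.5]
grip_width: 0.0004
```

```bash
python3 - <<'E'
from h import *
c=rep('top12'); gate(c)
E
```

```text
28.18 q [ 0.291  0.572  1.704 -0.634  0.991  0.542] p [0.5441 0.0613 0.0218] F [-0.8 -0.   0.5] w 0.0
[[ 0.124 -0.105  0.987]
 [-0.48   0.864  0.152]
 [-0.868 -0.493  0.057]]
tcp pen [-59.9 -20.4] z 0.0218
flask pen [-66.9   9.5] r 0.0959 534 med [-0.3 -1.9] z 0.2505
45 21 [-49.9  33.9]
25 21 [-50.   14.5]
5 27 [-51.7  -6.5]
-15 42 [-54.7 -24.2]
-35 22 [-50.2 -44.7]
```

Nearly shut (bar at x ≈ -50), with no stop force yet. I'll creep further.

servo_tool(motion=[0.5,-0.9,0,0,1,-1.7,0,0,1,-1.7,0,0])

```text
time_s: 28.6
ee_pos: [0.5443, 0.0603, 0.0217]
eef_rot: [-1.455, 1.053, -1.317]
force: [-4.1, 8.3, 1.1]
grip_width: 0.0005
```

servo_tool(motion=[0.5,-0.9,0,0,0.5,-0.9,0,0])

```text
time_s: 28.85
ee_pos: [0.5444, 0.0599, 0.0217]
eef_rot: [-1.454, 1.054, -1.316]
force: [-5.8, 14.4, 2.4]
grip_width: 0.0002
```

```bash
python3 - <<'E'
from h import *
c=rep('top13'); gate(c)
E
```

```text
28.85 q [ 0.288  0.571  1.705 -0.633  0.987  0.539] p [0.5444 0.0599 0.0217] F [-5.8 14.4  2.4] w 0.0
[[ 0.125 -0.105  0.987]
 [-0.478  0.865  0.153]
 [-0.869 -0.491  0.057]]
tcp pen [-58.5 -20.3] z 0.0217
flask pen [-65.4  10. ] r 0.0946 536 med [-0.3 -2. ] z 0.2502
45 23 [-49.9  34.8]
25 21 [-50.   14.7]
5 29 [-52.5  -6.8]
-15 39 [-54.2 -24.3]
-35 24 [-50.1 -44.6]
```

The gate is at its stop. I'll back off, lift and check.

servo_tool(motion=[-1,1.7,0,0,-4,7,0,0,-15,26,0,0,-30,52,0,0,-49,87,0,0,-85,80,3,0,-130,55,6,0,-180,40,8,0,-180,60,8,0,-180,60,8,0])

```text
time_s: 30.15
ee_pos: [0.5233, 0.1984, 0.1477]
eef_rot: [-1.46, 1.051, -1.32]
force: [-0.6, 0.4, -0.5]
grip_width: 0.0003
```

```bash
python3 - <<'E'
from h import *
c=rep('top14'); gate(c); shot('side','side14')
a=world(dict(np.load('top0.npz')))[...,2]; b=world(c)[...,2]
W=world(c)
for n,(u,v,r) in dict(mortar=(300,149,14),amber=(337,237,14),conical=(306,262,12),dish=(124,280,20)).items():
    s=W[v-r:v+r,u-r:u+r].reshape(-1,3); s=s[s[:,2]>.02]; print(n,s.min(0).round(3),s.max(0).round(3))
A=cv2.resize(cv2.imread('pics/top14.png')[120:280,180:360],None,fx=3,fy=3); B=cv2.resize(cv2.imread('pics/side14.png')[100:280,190:350],(427,480)); cv2.imwrite('pics/fin.png',cv2.resize(np.hstack([A[:480,:],B])[:, :],None,fx=.8,fy=.8))
E
```

```text
30.15 q [ 0.529  0.476  1.504 -0.511  1.349  0.552] p [0.5233 0.1984 0.1477] F [-0.6  0.4 -0.5] w 0.0
[[ 0.123 -0.107  0.987]
 [-0.481  0.863  0.153]
 [-0.868 -0.493  0.055]]
tcp pen [-198.6  -20. ] z 0.1477
flask pen [0.1 0.3] r 0.03 513 med [ 0.1 -0.3] z 0.2502
45 22 [-49.9  34.3]
25 22 [-49.8  14.1]
5 22 [-49.9  -5.2]
-15 22 [-50.3 -24.5]
-35 22 [-50.1 -45.1]
mortar [ 0.697 -0.051  0.02 ] [0.773 0.022 0.063]
amber [ 0.465 -0.137  0.023] [ 0.524 -0.078  0.172]
conical [ 0.399 -0.063  0.02 ] [ 0.461 -0.001  0.125]
dish [0.326 0.265 0.02 ] [0.431 0.518 0.517]
```

View pics/fin.png

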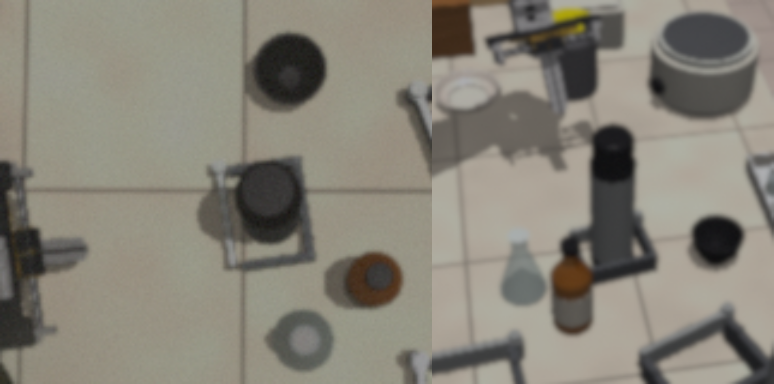

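View pics/side14.png

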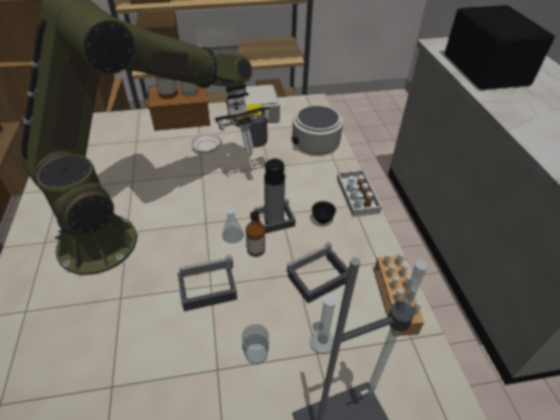

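The gate is shut, with the bar straight at pen x = -50. The flask is upright and home at (0,0), the bystanders haven't moved, and the robot is clear of everything. Handing in.

```bash
python3 - <<'E'
from h import *
print(ctrl.hand_in())
E
```

```text
the job is handed in; nothing more can be done
None
```

The flask is home against the pen's back wall and the gate is shut behind it. I handed the job in at about 30 s.

**How it was done:**
- **Tilting the tool:** With the tool pointing straight down, the gripper's body would have struck the tall flask high up. I first tilted the tool about 30° by repeatedly pressing it against the arm's reach limit.
- **Pushing the flask:** I pushed it with two half-open fingertips about 2 cm above the bench, without gripping or lifting. It went in diagonally, then straight, until it stopped against the back wall at about 11 N.
- **Shutting the gate:** I swept the gate shut with closed fingers and pressed it against its stop at about 15 N.

**Last checks:**
- **Flask:** It stands within about 0.5 mm of the home position, with its top at 0.250 m, so it is upright.
- **Gate:** The bar lies along pen x = -50 mm within 0.3 mm, which is shut.
- **Bystanders:** The mortar, amber bottle and conical flask measure the same as at the start. The beaker and measuring cylinder look unmoved in the pictures. The last dish reading was spoiled by the arm in the view, but the dish looks unmoved in the side view. The jar was partly hidden behind the gripper and was not re-measured.
- **Unplanned contact:** The open gate was nudged about 10° inward some time between the flask reaching the back wall and the start of the gate sweep. No contact force showed up in the readings.

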